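# Dust off a model at the marked air flow

### The arm

A 6-joint arm with a two-finger parallel gripper is mounted at the origin on the work surface. World frame = base frame: x ahead of the robot, y to its left, z up, the work surface at z = 0. Lengths are in m, angles in rad, forces in N, time in s.
With the tool pointing down it reaches from about 0.325 to 0.75 m from the base axis. Payload 7.6 kg.
Tool frame: the origin (TCP) lies on the centre line of the jaws, within the pads' length; the fingertips stand 14 mm ahead of it and the grasp point (between the pads) lies 5 mm behind it; z points along the fingers, y is the line along which they close (so a half turn about z gives the same grasp; the last joint's range is limited). The gripper opens to 85 mm and grips with 20 to 120 N. Pads are 22 mm wide; open, the fingers measure 114 mm over their backs; the gripper's body (76 mm by 85 mm) begins 54 mm behind the grasp point. The pads swing forward as they close: fully open they stand 13 mm farther back than shut.
Start: joints at [1.073, 0.052, 1.401, -0, 1.689, -0.07], TCP at [0.218, 0.478, 0.245] pointing down, gripper open.
Joint ranges: [-2.9, 2.9], [-0.91, 2.17], [0.12, 2.37], [-1.06, 4.2], [0.26, 2.73], [-2.93, 2.93]. Speed limits (rad/s): [2.57, 2.57, 3.01, 3.14, 3.14, 3.14].

### API

Orientations are given as a rotation vector (axis times angle).
In Python, from workcell import * gives the robot as it stands. Calls block until the motion is done:
- move_ptp(position, orientation): joint-space move of the TCP to a pose.
- line_to(position, speed=0.15, orientation=None): straight line of the TCP; orientation=None keeps the orientation; speed is the mean speed in m/s.
- set_joints(angles): joint-space move.
- move_gripper(opening, strength=None): opening from 0.0 (shut) to 1.0 (fully open); strength is the grip in N (None keeps the last); returns when the fingers have stopped.
- hold(seconds).
- solve_ik(position, orientation): joint angles nearest the present ones, or None.
- get_obs(): the state.
- camera(name): name is "side" or "top"; returns (picture, depth): 384x512x3 uint8, red, green, blue; 384x512 float32, m along the optical axis (not along the pixel's ray), 0 where there is no reading.
- calibration(name): a dict with "vfov" (degrees; the focal length in pixels is half the picture's height over the tangent of half this angle, whatever the lens; pixels are square), "cx", "cy" (the principal point, pixels), "k1" (the pictures are not rectified: a ray, as slopes to the right and down, at radius r is drawn at 1 + k1 r^2 times it, then the intrinsics apply), "rvec" (rotation vector, rad) and "tvec" (3), from world to camera coordinates, as OpenCV has them. Camera axes: x right, y down, z forward; pixel columns grow to the right and rows downward; lengths in m; the calibration is good to about 2 mm. A picture is of the moment at which its call begins. calibration takes no time and is no camera call.
A pose or a line that the arm cannot do raises PlanningError and nothing moves.
- sign_off(): hands the job in; it is judged then, once.
The state is a dict: "t": time; "joint_pos": joint angles; "qd": joint speeds; "tau": joint torques, N m; "position": TCP position; "tool_rot": TCP orientation; "wrist_force": force on the tool from outside, world axes, zero at the start; "torque": the same for the moment, N m; "opening": opening from 0.0 (shut) to 1.0 (fully open); "grasp_force": force on a finger pad.
Only numpy, scipy, OpenCV 4.12 (cv2) and the standard library are available. Lean on these libraries where they do the work, as an engineer would, in place of code of your own. Each camera call takes 0.05 s, during which the arm holds its last target. There are 200 camera calls.

### The job

Turn the lever of the air valve until it points at the small metal index tab on the rim of its dial, and leave it there without shifting the tab. Then squeeze the black paddle of the blow gun in past its first pressure point, all the way to full blast, hold it for a full second to dust off the little model, and let the paddle spring back out. Work in under the clear guard without striking it, and do not push about or knock over the other things on the table.

Things in the scene. Friction and masses are not known exactly. Their poses are not given: they have to be found in the camera images.
- valve: Air flow valve, fixed to the table, on the left or the right of the blow gun: a dark 90 mm square block under a round dark steel dial 190 mm across, whose flat top is 42 mm above the table, with thin white tick marks on the half nearer the robot. Origin: under the centre of the dial, on the table; z up. Its yaw varies; a copper pipe leaves it along its +x. The other side of the gun holds a fixed half-built model section (180 x 170 mm, 65 mm tall), not to be touched
- valve_hinge (a point): Point on the common vertical hinge axis of lever and index, on the dial's top, 42 mm above the table; axes as the valve's
- lever (a joint): Angle of the lever in rad, 0 to 1.5. In the valve's frame the lever points in the direction (pi + 0.75 - angle), counted anticlockwise from +x seen from above: angle 0.75 points straight along the valve's -x; growing angle turns it clockwise seen from above. It turns with steady friction (about 3 N at the grip) and stays where it is left
- lever_grip (a point): Middle of the lever's upright grip: a round black post 22 mm in diameter, 68 mm from the hinge axis, standing from 50 to 94 mm above the table; this point is 77 mm above the table. The lever is a flat aluminium bar 14 mm wide with a pointed end 84 mm from the axis; its top is 51 mm above the table. x axis of the point: from the hinge outward along the lever
- index (a joint): Angle of the index tab in rad, same zero and direction as the lever's: the lever points at the tab when both read the same. Set by someone beforehand, stiff (about 16 N), not to be shifted
- index_tab (a point): Top of the index tab: a plain aluminium block 10 mm wide (along the rim), 14 mm long and 10 mm high on the dial's rim, centred 93 mm from the hinge axis, its top 52 mm above the table (the lever passes inside it and does not touch it). x axis: from the hinge outward
- station: Blow-off station, fixed to the table in the middle: grey base plate 300 x 160 x 12 mm, from 130 mm behind (robot side) to 170 mm ahead of its origin. Origin on the table; x points away from the robot along the gun to the nozzle (yaw varies a little), y to the gun's left, z up. The small stone house being dusted stands on it in front of the nozzle
- gun_grip (a point): Centre of the blow gun's body, 160 mm above the table, 60 mm behind the station's origin; axes as the station's. The gun is a level aluminium bar 100 mm long (x), 24 mm wide (y), 34 mm high, held from below, with a brass nozzle at its far end and a copper pipe below its near end; its right (-y) side is plain, flat and fixed, 12 mm from this point, so that paddle and body can be squeezed together between two fingers (45 mm over both at rest, 34 mm fully squeezed)
- paddle_face (a point): Middle of the outer face of the black trigger paddle on the gun's left (+y) side, 33 mm to the left of gun_grip at rest, level with it. The paddle is 32 mm long (x), 26 mm high, 6 mm thick and is pushed straight in along the station's -y
- first_stage (a joint): First stage travel of the paddle in m, 0 (out) to 0.006, spring 2 to 4 N; springs back when released
- full_stage (a joint): Second stage travel in m, added after the first: 0 until the first stage is fully in and the push passes the pressure point at about 9 N, then up to 0.005 (full blast) at about 13 N; springs back when released
- guard_edge (a point): Middle of the near, aluminium-trimmed edge of the clear acrylic guard, a fixed level plate over gun and model: 170 mm wide (y), 10 mm thick at this edge, underside 272 mm above the table, reaching from this edge 190 mm away from the robot on two rear posts. The edge lies straight above gun_grip, 112 mm clear over its centre, so a vertical gripper cannot get to the paddle; come in from the robot's side, tilted 25 to 40 degrees
- guard: The same clear guard as a body; origin and axes as the station's
- glue: white glue bottle, 66 mm wide, 170 mm tall, stands at the far left; not to be disturbed. Origin: on the table under it
- mug: white mug, 76 mm wide, 85 mm tall, stands at the far right; not to be disturbed. Origin: on the table under it
- tin: low steel tin, 60 mm wide, 45 mm tall, stands in front on the left; not to be disturbed. Origin: on the table under it
- strips: small bundle of wooden strips, 140 x 25 x 18 mm, lies in front on the right; not to be disturbed. Origin: on the table under it
- funnel: white funnel, 76 mm wide, 85 mm tall, mouth down, far out on the left side; not to be disturbed. Origin: on the table under it
- mallet: hammer lying far out on the right side; not to be disturbed
Mind the look-alikes: they are no part of the job. There is more than one size of the valve; the job needs the largest.

How it is judged:
By the outcome, as a careful person would: the job done as asked, in the order asked, and still so for the second after the job is handed in, with the robot touching nothing.
It also fails if it takes over 56 s, if anything falls off the work surface, if the arm or the gripper's body presses on something with over 40 N, if the wrist force passes 120 N, or if a joint passes its speed limit or range.

## Working session

There is one attempt and no reset: what is moved stays moved. The work goes in short steps, each a Python script; the robot and the scene stay as the last script left them, time stands still between calls to the robot, and variables do not carry over. Pictures are saved under pics/ and viewed, at most 10 in all, crops included, and the job is handed in when it is done.

```bash
mkdir -p pics; cat > h.py <<'E'
from workcell import *
import numpy as np, cv2
from scipy.spatial.transform import Rotation as R
def K(n):
    c=calibration(n); f=192/np.tan(np.radians(c["vfov"])/2); return c,f
def world(n,u,v,z=None,d=None):
    c,f=K(n); a=np.array([(u-c["cx"])/f,(v-c["cy"])/f]); s=a.copy()
    for _ in range(30): s=a/(1+c["k1"]*(s@s))
    M=R.from_rotvec(c["rvec"]).as_matrix(); t=np.array(c["tvec"]).ravel()
    o=-M.T@t; r=M.T@np.array([s[0],s[1],1])
    return o+r*(d if d is not None else (z-o[2])/r[2])
def proj(n,p):
    c,f=K(n); M=R.from_rotvec(c["rvec"]).as_matrix(); q=M@np.array(p)+np.array(c["tvec"]).ravel()
    s=q[:2]/q[2]; s=s*(1+c["k1"]*(s@s)); return s*f+[c["cx"],c["cy"]]
E
python3 - <<'E'
from h import *
for n in("top","side"):
    p,d=camera(n); np.savez("pics/"+n,p=p,d=d); print(n,calibration(n))
    cv2.imwrite(f"pics/{n}0.png",cv2.resize(p[:,:,::-1],(800,600),interpolation=cv2.INTER_CUBIC))
o=get_obs(); print(o)
E
```

```text
top {'vfov': 54.01746115839368, 'cx': 253.91400328392785, 'cy': 194.09587300498228, 'k1': -0.025788427415937405, 'rvec': array([ 2.14315231, -2.18832719,  0.11854395]), 'tvec': array([0.04185626, 0.56059486, 1.39238142])}
side {'vfov': 53.53999900946089, 'cx': 255.62514385632988, 'cy': 196.49332061868282, 'k1': 0.03257007425230705, 'rvec': array([ 2.15248538, -0.43182373,  0.22035924]), 'tvec': array([-0.5039462 ,  0.29811958,  1.25677161])}
{'t': 0.1, 'joint_pos': array([ 1.07270909e+00,  5.27938888e-02,  1.40161081e+00, -3.86047942e-05,
        1.68859435e+00, -7.03113718e-02]), 'qd': array([-0.00018229, -0.0019061 , -0.00352218,  0.00030801,  0.00116333,
        0.00081711]), 'tau': array([ 1.51295317e-03, -3.82580388e+01, -3.60985565e+01, -6.17315231e-05,
        4.79315291e-03,  2.73604405e-05]), 'position': array([0.21767253, 0.47748102, 0.24455236]), 'tool_rot': array([-6.66767948e-01, -3.06965373e+00,  2.13717899e-03]), 'wrist_force': array([ 0.3705533 , -0.00721734, -0.0088765 ]), 'torque': array([-0.00537659,  0.04659003, -0.01857886]), 'grasp_force': 0.0, 'opening': 1.0033255023799768}
```

View pics/top0.png

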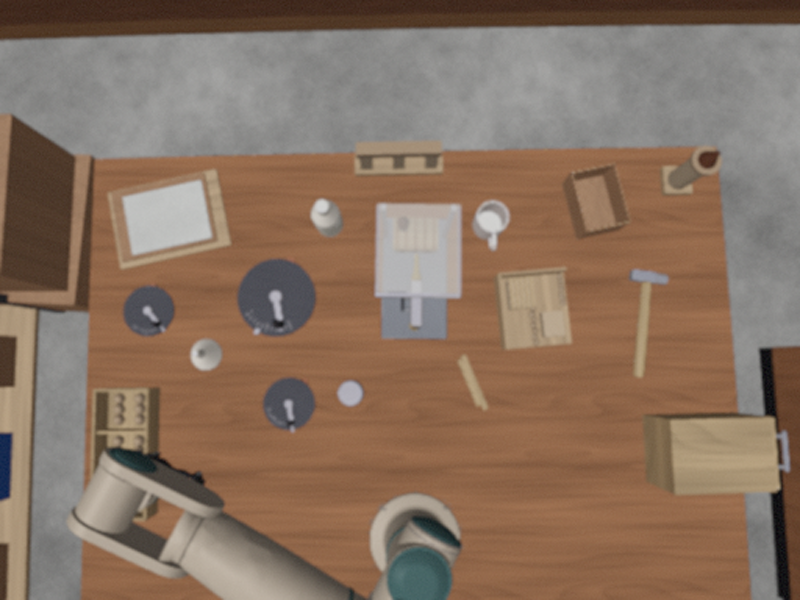

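View pics/side0.png

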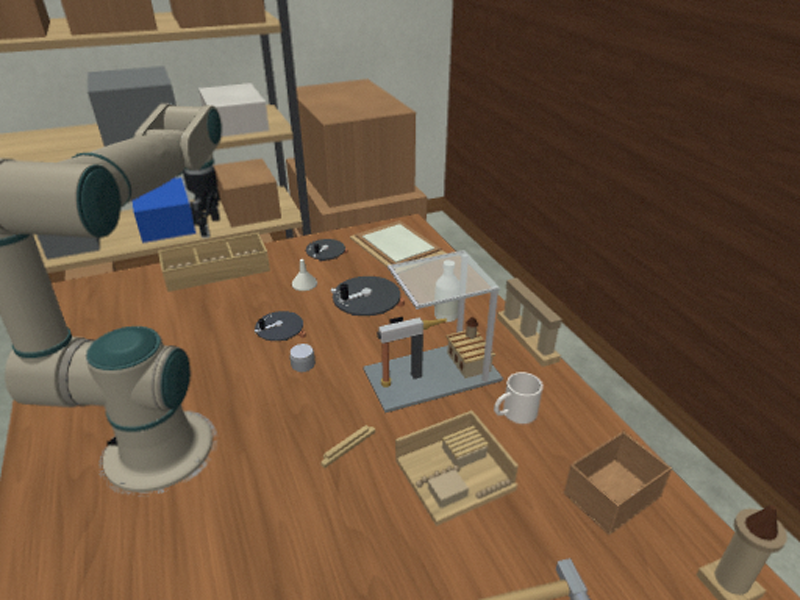

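The top view shows the largest valve, left of the gun at about (277,297) on the 800-px scale. Its lever points down at about (279,320), and the tab is around (257,330). The gun is at about (416,300). I'll crop both.

```bash
python3 - <<'E'
from h import *
P=np.mean([camera("top")[0].astype(float) for _ in range(6)],0); np.save("pics/topavg",P)
p=P.astype(np.uint8)[:,:,::-1]
a=cv2.resize(p[160:220,147:207],(600,600),interpolation=cv2.INTER_CUBIC)
cv2.imwrite("pics/dial.png",a)
b=cv2.resize(p[125:225,230:310],(480,600),interpolation=cv2.INTER_CUBIC)
cv2.imwrite("pics/gun.png",b)
E
```

```text
(no output)
```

View pics/dial.png

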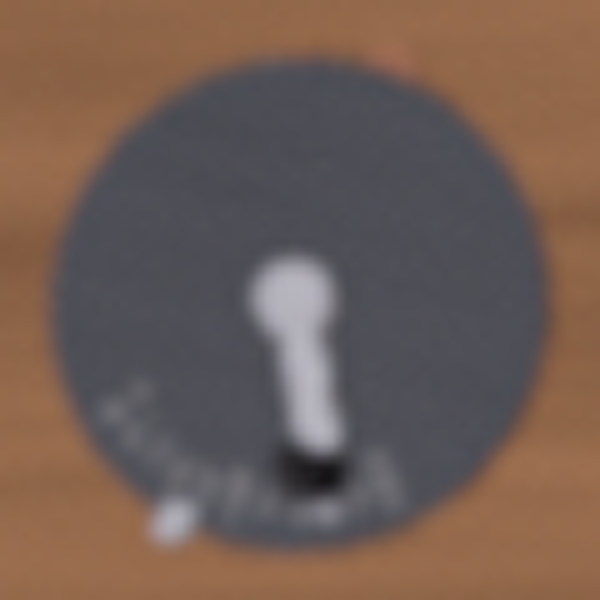

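View pics/gun.png

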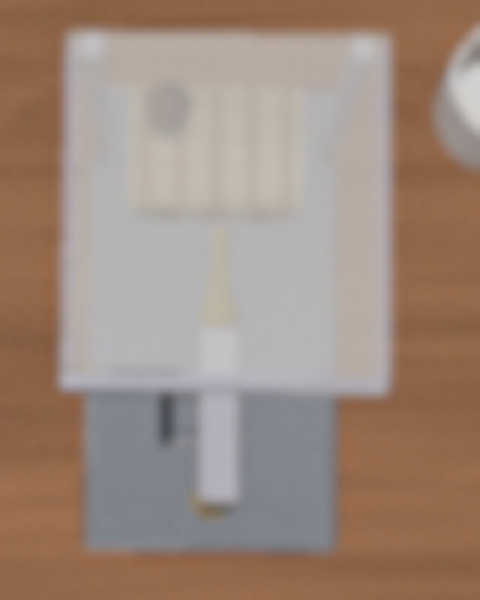

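The dial crop gives the hub at (292,297), the tab centroid near (172,522), the lever tip near (330,515) and the pipe exit at (390,55). In the gun crop, the base plate's near corners are (87,549) and (334,549), the gun's near end is (218,502), and the guard edge is at y≈388. Next I compute the poses.

```bash
cat > meas.py <<'E'
from h import *
def dial(P):
    """centre, tab xy from avg top picture; native px"""
    sub=P[155:225,142:212]; big=cv2.resize(sub.astype(np.float32),None,fx=8,fy=8,interpolation=cv2.INTER_CUBIC)
    tonat=lambda x,o:(x+.5)/8-.5+o
    d=big[:,:,0]-big[:,:,2]   # brown: R>>B
    m=(d<20).astype(np.uint8); cs,_=cv2.findContours(m,cv2.RETR_EXTERNAL,cv2.CHAIN_APPROX_NONE)
    c=max(cs,key=cv2.contourArea)[:,0,:].astype(float)
    w=np.array([world("top",tonat(x,142),tonat(y,155),z=.040)[:2] for x,y in c])
    k=np.ones(len(w),bool)
    for _ in range(6):
        A=np.c_[2*w[k],np.ones(k.sum())]; s=np.linalg.lstsq(A,(w[k]**2).sum(1),rcond=None)[0]
        r=np.sqrt(s[2]+s[0]**2+s[1]**2); e=np.hypot(*(w-s[:2]).T)-r; k=abs(e)<.0025
    C=s[:2]
    g=big.min(2); br=(g>115).astype(np.uint8)
    n,l,st,ce=cv2.connectedComponentsWithStats(br)
    out=[]
    for i in range(1,n):
        ys,xs=np.nonzero(l==i); wt=g[ys,xs]-115
        if st[i,4]<60: continue
        q=world("top",tonat((xs*wt).sum()/wt.sum(),142),tonat((ys*wt).sum()/wt.sum(),155),z=.052)[:2]
        out.append((q,np.hypot(*(q-C)),np.arctan2(*(q-C)[::-1]),st[i,4]))
    return C,r,out
E
python3 - <<'E'
from meas import *
P=np.load("pics/topavg.npy"); C,r,o=dial(P); print("dial",C,r)
for x in o: print(x)
T=lambda X,Y,z:world("top",147+(X+.5)/10-.5,160+(Y+.5)/10-.5,z=z)
G=lambda X,Y,z:world("top",230+(X+.5)/6-.5,125+(Y+.5)/6-.5,z=z)
print("hub",T(292,297,.053),"tab",T(172,522,.052),"tip",T(330,515,.051),"grip",T(314,473,.094))
print("pipe",T(390,55,.03))
for nm,a in dict(pl=(87,549,.012),pr=(334,549,.012),gl=(200,502,.177),gr=(239,502,.177),gfl=(200,330,.177),gfr=(239,330,.177),edl=(62,385,.282),edr=(389,391,.282),pad0=(172,393,.16),pad1=(172,443,.16),tl=(65,32,.28),tr=(391,32,.28)).items(): print(nm,G(*a).round(4))
# side-view depth points
d=np.load("pics/side.npz")["d"]
for nm,(X,Y) in dict(gunnear=(395,335),hub=(366,294)).items():
    u,v=(X+.5)*.64-.5,(Y+.5)*.64-.5; print(nm,world("side",u,v,d=d[int(round(v)),int(round(u))]))
s=cv2.imread("pics/side0.png"); S=np.load("pics/side.npz")["p"][:,:,::-1]
a=cv2.resize(S[195:265,225:325],(800,560),interpolation=cv2.INTER_CUBIC); cv2.imwrite("pics/sgun.png",a)
b=cv2.resize(S[170:205,207:265],(800,483),interpolation=cv2.INTER_CUBIC); cv2.imwrite("pics/sdial.png",b)
E
```

```text
dial [0.58243706 0.32103185] 0.0921947169908549
(array([0.71492833, 0.44360687]), np.float64(0.1804953504858245), np.float64(0.7465405675353066), np.int32(583))
(array([0.56564291, 0.3178952 ]), np.float64(0.017084551481422582), np.float64(-2.9569498315456095), np.int32(7257))
(array([0.50053026, 0.36530715]), np.float64(0.09310759757289418), np.float64(2.646028162865682), np.int32(1227))
(array([0.50269107, 0.3084286 ]), np.float64(0.08073577311837832), np.float64(-2.984846643031872), np.int32(200))
hub [0.58313807 0.3210757  0.053     ] tab [0.50015943 0.36574284 0.052     ] tip [0.50163095 0.30724419 0.051     ] grip [0.51396635 0.30454918 0.094     ]
pipe [0.67828774 0.28858147 0.03      ]
pl [0.48   0.0693 0.012 ]
pr [ 0.4768 -0.0873  0.012 ]
gl [0.4967 0.0011 0.177 ]
gr [ 0.4963 -0.0208  0.177 ]
gfl [ 0.5944 -0.0012  0.177 ]
gfr [ 0.5939 -0.0233  0.177 ]
edl [0.5515 0.0738 0.282 ]
edr [ 0.5449 -0.0956  0.282 ]
pad0 [0.5608 0.0152 0.16  ]
pad1 [0.532  0.0158 0.16  ]
tl [0.7398 0.0692 0.28  ]
tr [ 0.7362 -0.1032  0.28  ]
gunnear [ 0.52564997 -0.02273854  0.161083  ]
hub [0.57496075 0.31129138 0.04939913]
```

View pics/sgun.png

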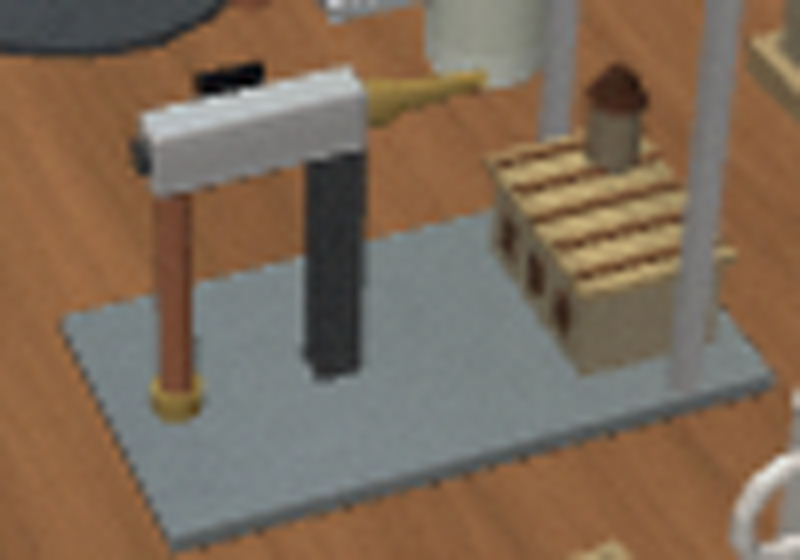

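View pics/sdial.png

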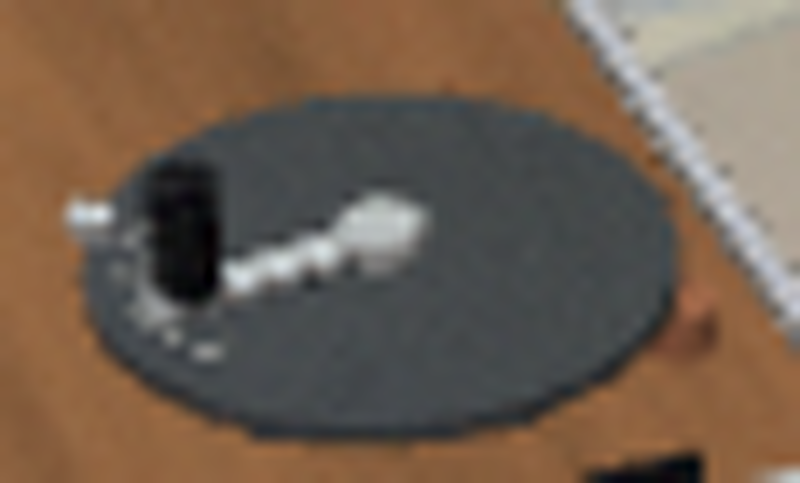

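```bash
cat > lev.py <<'E'
from h import *
C=np.array([.583,.321])
def ori(phi): # tool x along phi, pointing down
    return R.from_matrix(np.array([[np.cos(phi),np.sin(phi),0],[np.sin(phi),-np.cos(phi),0],[0,0,-1]]).T).as_rotvec()
def pos(a,z,r=.068): return np.array([C[0]+r*np.cos(a),C[1]+r*np.sin(a),z])
E
python3 - <<'E'
from lev import *
a0,a1=2*np.pi-2.985,2.648
for off in(0,np.pi):
    for a in(a0,a1): print(off,a,np.round(solve_ik(pos(a,.076),ori(a+off)),2))
off=min((0,np.pi),key=lambda f:max(abs(solve_ik(pos(a,.076),ori(a+f))[5]) for a in(a0,a1)))
print("off",off)
move_ptp(pos(a0,.17),ori(a0+off)); line_to(pos(a0,.076),speed=.1)
move_gripper(0.0,25); o=get_obs(); print(o["t"],o["opening"],o["grasp_force"],o["wrist_force"],o["position"])
if o["grasp_force"]>5:
    n=6
    for i in range(1,n+1):
        a=a0+(a1-a0)*i/n; line_to(pos(a,.076),speed=.05,orientation=ori(a+off))
        print(get_obs()["wrist_force"].round(1))
    o=get_obs(); print(o["t"],o["opening"],o["position"],pos(a1,.076))
E
```

```text
0 3.2981853071795864 [ 0.48  0.38  1.37 -0.    1.39 -1.25]
0 2.648 [ 0.54  0.46  1.27  0.    1.42 -0.54]
3.141592653589793 3.2981853071795864 [0.48 0.38 1.37 0.   1.39 1.89]
3.141592653589793 2.648 [ 0.54  0.46  1.27 -0.    1.42  2.6 ]
off 0
3.4083 0.2502574728531733 26.051587164402008 [-0.8189563  -0.17796971  1.29289246] [0.51583073 0.31047038 0.07620018]
[-2.1  0.   1.4]
[-2.8  0.7  4.6]
[-4.5  0.4  4.9]
[-5.1 -0.5  4. ]
[-7.3  0.   5.8]
[-3.9  0.1  5.3]
5.2083 0.24469474477432027 [0.52301129 0.35312547 0.07615835] [0.52311673 0.35321791 0.076     ]
```

```bash
python3 - <<'E'
from meas import *
from lev import *
move_gripper(1.0); a1=2.648
line_to(pos(a1,.2),speed=.15)
q=np.array(get_obs()["joint_pos"]); q[0]=-.3; q[1]-=.5; set_joints(q)
P=np.mean([camera("top")[0].astype(float) for _ in range(8)],0); np.save("pics/topavg2",P)
S=np.mean([camera("side")[0].astype(float) for _ in range(4)],0); np.save("pics/sideavg2",S)
C1,r,o=dial(P); print(C1,r,get_obs()["t"]); [print(x) for x in o]
a=cv2.resize(P[160:220,147:207,::-1].astype(np.float32),(500,500),interpolation=cv2.INTER_CUBIC)
b=cv2.resize(S[170:205,207:265,::-1].astype(np.float32),(800,483),interpolation=cv2.INTER_CUBIC)
b=cv2.resize(b,(500,302)); c=np.zeros((500,300,3)); c=b[:,:290]
cv2.imwrite("pics/dial2.png",np.hstack([a,np.vstack([c,np.zeros((198,290,3))])]))
E
```

```text
[0.58243082 0.32103086] 0.09222771340247225 9.4667
(array([0.71515964, 0.44364962]), np.float64(0.18069947337701128), np.float64(0.7458255075267379), np.int32(534))
(array([0.5665439 , 0.32940723]), np.float64(0.017959893808494738), np.float64(2.6563838916842846), np.int32(7424))
(array([0.5011442 , 0.36493372]), np.float64(0.09238493259272769), np.float64(2.6463823073303865), np.int32(1322))[ WARN:0@13.247] global loadsave.cpp:1063 imwrite_ Unsupported depth image for selected encoder is fallbacked to CV_8U.
```

View pics/dial2.png

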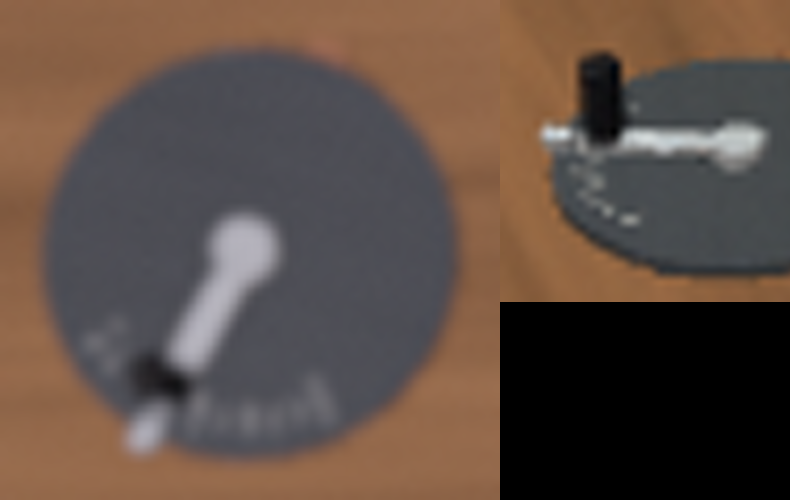

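The lever now points roughly at the tab in both views: hub (243,249), tab (147,435), with bar and tab nearly collinear. Next is a sub-pixel check of that alignment.

```bash
cat > chk.py <<'E'
from meas import *
def blob(P,C,lo,hi,z,ang,wid=.012):
    "sub-pixel centroid of bright matter around radius lo..hi near direction ang"
    vs,us=np.mgrid[160:220:.2,147:207:.2]
    g=cv2.remap(P.astype(np.float32).min(2),us.astype(np.float32),vs.astype(np.float32),cv2.INTER_CUBIC)
    o=np.array([world("top",147,160,z=z)[:2],world("top",207,160,z=z)[:2],world("top",147,220,z=z)[:2],world("top",207,220,z=z)[:2]])
    a=((us-147)/60)[...,None]; b=((vs-160)/60)[...,None]
    w=o[0]*(1-a)*(1-b)+o[1]*a*(1-b)+o[2]*(1-a)*b+o[3]*a*b-C
    r=w@[np.cos(ang),np.sin(ang)]; s=w@[-np.sin(ang),np.cos(ang)]
    m=(r>lo)&(r<hi)&(abs(s)<wid); wt=np.clip(g-100,0,None)*m
    return (r*wt).sum()/wt.sum(),(s*wt).sum()/wt.sum()
E
python3 - <<'E'
from chk import *
P0=np.load("pics/topavg.npy");P1=np.load("pics/topavg2.npy")
for C in([.583,.321],[.5824,.3210]):
    C=np.array(C)
    for nm,P,a in(("before",P0,-2.985),("after",P1,2.648)):
        for lo,hi in((-.015,.015),(.02,.03),(.03,.04),(.04,.05)):
            r,s=blob(P,C,lo,hi,.051,a,.02 if lo<0 else .012); print(nm,(lo,hi),round(s*1000,2),"mm")
        if 1: r,s=blob(P,C,.08,.105,.052,2.648); print(" tab",r.round(4),round(s*1000,2))
E
```

```text
before (-0.015, 0.015) -0.23 mm
before (0.02, 0.03) 0.39 mm
before (0.03, 0.04) 0.28 mm
before (0.04, 0.05) 0.47 mm
 tab 0.093 -0.29
after (-0.015, 0.015) -0.56 mm
after (0.02, 0.03) -0.41 mm
after (0.03, 0.04) -0.55 mm
after (0.04, 0.05) -0.45 mm
 tab 0.0923 -0.25
before (-0.015, 0.015) -0.14 mm
before (0.02, 0.03) 0.51 mm
before (0.03, 0.04) 0.36 mm
before (0.04, 0.05) 0.64 mm
 tab 0.0925 -0.57
after (-0.015, 0.015) -0.83 mm
after (0.02, 0.03) -0.71 mm
after (0.03, 0.04) -0.86 mm
after (0.04, 0.05) -0.76 mm
 tab 0.0918 -0.54
```

The lever line misses the tab centre by about 0.2 mm, so the valve is done. Next is the gun.

```bash
cat > gun.py <<'E'
from h import *
yaw,t=-.025,np.radians(35); G=np.array([.547,-.011,.160])
ex=np.array([np.cos(yaw),np.sin(yaw),0]); ey=np.array([-ex[1],ex[0],0]); ez=np.array([0,0,1.])
tz=np.sin(t)*ex-np.cos(t)*ez
def tool(s): y=s*ey; return R.from_matrix(np.c_[np.cross(y,tz),y,tz]).as_rotvec()
def P(back,dy=.005): return G-.004*ex+dy*ey+(.005-back)*tz
E
python3 - <<'E'
from gun import *
print(get_obs()["position"])
qs={s:(solve_ik(P(.18),tool(s)),solve_ik(P(0),tool(s))) for s in(1,-1)}
for s in qs: print(s,[None if q is None else np.round(q,2) for q in qs[s]])
s=min((k for k in qs if qs[k][0] is not None and qs[k][1] is not None),key=lambda k:abs(qs[k][1][5]))
move_ptp(P(.18),tool(s)); print(get_obs()["t"])
line_to(P(.05),speed=.15); print(get_obs()["wrist_force"].round(1))
line_to(P(0),speed=.06); o=get_obs(); print(o["t"],o["position"],P(0),o["wrist_force"].round(1))
S=camera("side")[0]; cv2.imwrite("pics/sg2.png",cv2.resize(S[130:265,205:345,::-1],(600,578),interpolation=cv2.INTER_CUBIC))
E
```

```text
[ 0.54247024 -0.12915897  0.50146397]
1 [array([-0.13, -0.67,  1.95,  0.06,  1.25, -1.67]), array([-0.1 , -0.24,  1.95,  0.06,  0.82, -1.67])]
-1 [array([-0.13, -0.67,  1.95,  0.06,  1.25,  1.47]), array([-0.1 , -0.24,  1.95,  0.06,  0.82,  1.47])]
11.2167
[-0.6 -1.2  0.5]
13.2167 [ 0.54611557 -0.00596519  0.15629153] [ 0.54599322 -0.00597326  0.15590424] [ 0.3 -0.1  0.7]
```

View pics/sg2.png

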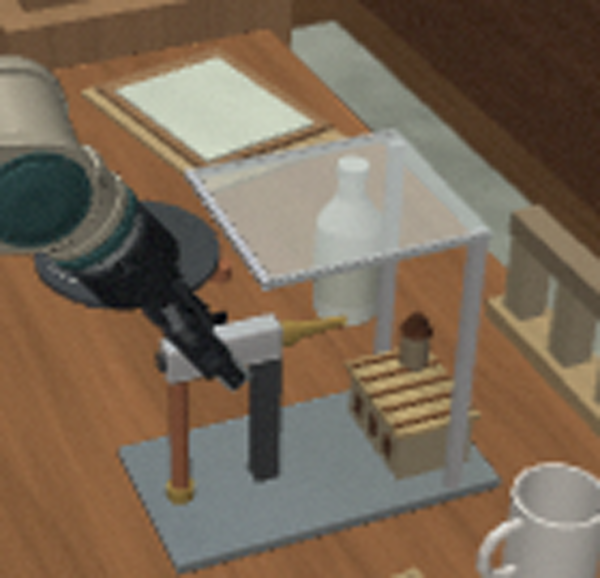

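The fingers straddle the gun, with the tip at about (232,382), and they stay clear of the guard. Squeeze.

```bash
python3 - <<'E'
from gun import *
move_gripper(0.0,30)
for i in range(4):
    o=get_obs(); print(o["t"],round(o["opening"],4),round(o["grasp_force"],1),o["wrist_force"].round(1),o["position"].round(4)); hold(.4)
E
```

```text
13.8083 0.3913 31.7 [-8.5  1.2  6.6] [ 0.5459 -0.0058  0.1566]
14.2083 0.3884 31.7 [-7.6  0.6  6.5] [ 0.5459 -0.0058  0.1566]
14.6083 0.3924 31.7 [-8.8  1.8  5.4] [ 0.5459 -0.0058  0.1566]
15.0083 0.3918 31.7 [-7.7  1.9  6.9] [ 0.5459 -0.0058  0.1567]
```

An opening of 0.39 is about 34 mm, so the paddle was fully in at 32 N for more than 1.5 s. Now I release, retreat and verify.

```bash
python3 - <<'E'
from gun import *
from chk import *
move_gripper(1.0); s=-1 if get_obs()["joint_pos"][5]>0 else 1
line_to(P(.18),speed=.12); 
p,z=get_obs()["position"],None
line_to(p+np.array([-.05,0,.15]),speed=.2); hold(.3)
Q=np.mean([camera("top")[0].astype(float) for _ in range(8)],0); C=np.array([.583,.321])
for lo,hi in((.02,.03),(.03,.04),(.04,.05),(.08,.105)): print(lo,blob(Q,C,lo,hi,.051,2.648)[1]*1000)
S=camera("side")[0]; o=get_obs(); print(o["t"],o["wrist_force"].round(1))
cv2.imwrite("pics/fin.png",cv2.resize(S[:,:,::-1],(800,600),interpolation=cv2.INTER_CUBIC))
E
```

```text
0.02 -0.40718686172998736
0.03 -0.5271020419057099
0.04 -0.4405508174258476
0.08 -0.5024024246151052
19.3 [-0.8 -0.3 -0.1]
```

View pics/fin.png

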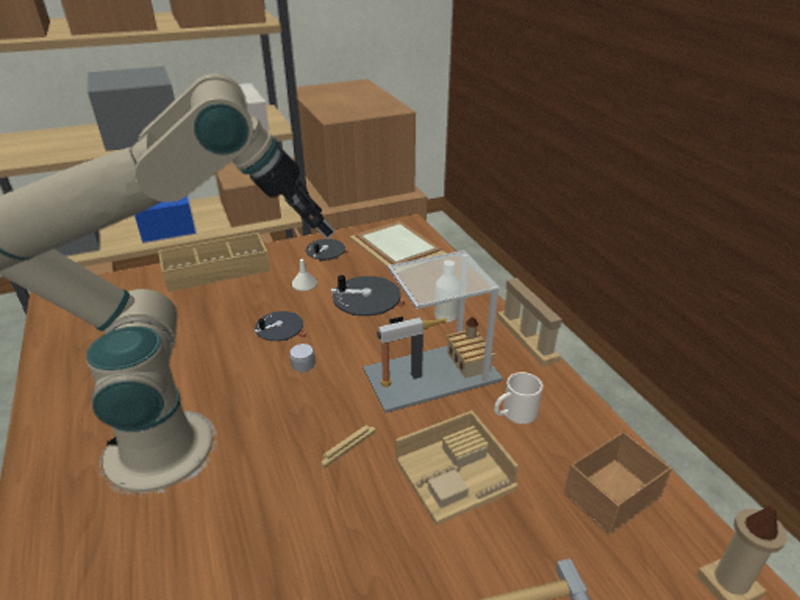

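The arm is clear. The paddle is back out at (398,321), the lever at (350,290) still points at the tab, and everything else stands where it was.

```bash
python3 -c "
from workcell import *
print(sign_off())"
```

```text
the job is handed in; nothing more can be done
None
```

The job is handed in at about 19 s of robot time: the lever points at the index tab to within about 0.2 mm, the paddle was held fully in for over 1.2 s and sprang back out, and the pictures show nothing else moved.

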